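# Key the sign-blank clamp shut

## Task

Take the red-handled square-ended key out of its wooden holder, stand it in the round socket of the blue clamping fixture and turn it under light pressure until its square end finds the hidden drive and the collar sits flush on the fixture. Then turn it clockwise, about a sixth of a turn, until it comes to its stop, so that the jaw closes on the sign blank, and leave the key standing there. Never force the key down while its end has not found the drive, and leave the glue bottle, the jar and the screwdriver where they are.

Things in the scene. Friction and masses are not known exactly. Their poses are not given: they have to be found in the camera images.
- key_grip (a point): Centre of the key's handle: a red bar 70 mm long (the point's x axis), 14 mm thick (y, pinch across this), 22 mm high (z up). At the start the key stands upright in the holder, collar on the holder's top, handle centre 80 mm above the bench. Below the handle centre: bar's underside 11 mm, 16 mm round neck, 46 mm wide steel collar from 29 to 35 mm.
- key: The same key as a whole, 0.2 to 0.4 kg; origin at the centre of its square tip, 69 mm below the handle centre, z up, x along the handle bar. Under the collar: a round shank 28.8 mm across, 24 mm long, then a square end 20 x 20 mm, 10 mm long, its last 2.5 mm tapered to 18.4 mm, its sides parallel to the handle's x and y.
- holder: Fixed wooden block 90 x 90 mm, 45 mm high, with a 33 mm round hole through its middle in which the key stands; origin at the centre of its underside.
- fixture: Fixed blue clamping fixture, 140 mm (x) by 220 mm (y), top 55 mm above the bench; origin at the centre of its underside. On its -y half lie a brown fibreboard sign blank and two steel jaws, up to 22 mm above its top; on its +y half is the round socket.
- socket_mouth (a point): Centre of the mouth of the round socket (4 mm countersink, then straight 31.8 mm bore) in the fixture's top, z up; at +66 mm on the fixture's y axis. A flat steel ring 25 to 34 mm from the centre, with an orange tab, shows the drive's turn and is not in the key's way. Key fully home: collar flush on the top face, handle centre 35 mm above the mouth; possible only when its square end is in the drive.
- cup_face (a point): Centre of the face of the dark drive cup in the bore, 25 mm below the mouth; its 22.4 mm square hole points a different way each time, which NO reading tells; a quarter turn covers all. Square end resting on it: handle centre 44 mm above the mouth. It sinks 3 mm on its spring (3 N rising to 6 N), then is solid. When the squares meet (7 degrees either way) it springs up and the force falls away.
- drive (a joint): Turn of the drive, rad: 0 = clamp open (start; a stop bars it from going anticlockwise), grows clockwise seen from above, 1.05 = clamp closed, at its stop. Needs about 0.2 N m and stays where it is left. The key has up to 7 degrees of play each way. Turning the key anticlockwise on the cup's face under light pressure does not move it.
- glue: White glue bottle with a green cap, 60 mm across, 130 mm tall, standing loose; origin under its centre. Leave alone.
- jar: Amber glass jar with a steel lid, 68 mm across, 85 mm tall, standing loose; origin under its centre. Leave alone.
- driver: Green-handled screwdriver lying loose on the bench to the robot's right. Leave alone.

How it is judged:
By the outcome, as a careful person would: the job done as asked, in the order asked, and still so for the second after the job is handed in, with the robot touching nothing.
It also fails if it takes over 72 s, if anything falls off the work surface, if the arm or the gripper's body presses on something with over 40 N, if the wrist force passes 120 N, or if a joint passes its speed limit or range.

## Robot

A 6-joint arm with a two-finger parallel gripper is mounted at the origin on the work surface. World frame = base frame: x ahead of the robot, y to its left, z up, the work surface at z = 0. Lengths are in m, angles in rad, forces in N, time in s.
With the tool pointing down it reaches from about 0.3 to 0.875 m from the base axis. Payload 6.4 kg.
Tool frame: the origin (TCP) lies midway between the tips of the shut fingers; the grasp point (between the pads) lies ctrl.grip_depth behind it (ctrl.grip_depth is the distance from the TCP to the grasp point, in m); z points along the fingers, y is the direction in which the jaws open and shut (so a half turn about z gives the same grasp; the last joint's range is limited). The gripper opens to 85 mm and grips with 20 to 120 N. Pads are 22 mm wide; open, the fingers measure 114 mm over their backs; the gripper's body (76 mm by 85 mm) begins 54 mm behind the grasp point. The pads swing forward as they close: fully open they stand 13 mm farther back than shut.
Start: joints at [1.011, 0.181, 1.607, -0, 1.354, -0.206], TCP at [0.199, 0.539, 0.231] pointing down, gripper open.
Joint ranges: [-2.99, 2.99], [-0.89, 2.07], [0.3, 2.58], [-1.14, 4.28], [0, 2.63], [-3.12, 3.12]. Speed limits (rad/s): [2.57, 2.57, 3.01, 3.14, 3.14, 3.14].

## Interface

Orientations are given as a unit quaternion [x, y, z, w].
In Python, from plant import readout, imaging, ctrl, finder gives the robot as it stands.
- The arm moves only by the tool move_arm, never from a script. Its argument "deltas" is text: rows parted by semicolons, each of 7 numbers parted by spaces: the shift along the tool's x, y, z in mm, then the turn, a rotation vector about the tool's x, y, z in degrees, then the finger opening in mm, from 0 to 85.4. In form: x y z rx ry rz grip; .... A call has exactly 10 rows; each row is the pose to reach, as a shift and turn from the pose measured when the call began, along the tool's axes at that moment; what a row does not reach only later rows make up. A row lasts 1/8 s, in which the tool goes at most 62.5 mm and 10.7 degrees, less where a joint would pass 70% of its speed; a pose out of reach is approached as far as the arm can. A call with a gripper value outside its range is refused whole. The fingers move at their own pace and stop on an object; "grip_force" is the grip in N (left out, the last holds). Time passes only in rows, so rows that repeat a pose let the fingers close, or fill a call up. It gives the time, the measured TCP pose, the force and the opening at its end, in the units of the state.
- readout.observe(): the state, without advancing time (a new reading comes with each control period).
- imaging.capture(name): name is "scene" or "top"; returns (picture, depth): 400x640x3 uint8, red, green, blue; 400x640 float32, m along the optical axis (not along the pixel's ray), 0 where there is no reading.
- imaging.get_calibration(name): a dict with "camera_matrix" (3x3 intrinsics, pixels), "k1" (the pictures are not rectified: a ray, as slopes to the right and down, at radius r is drawn at 1 + k1 r^2 times it, then the intrinsics apply), "R" (3x3) and "t" (3): a world point X has camera coordinates R X + t. Camera axes: x right, y down, z forward; pixel columns grow to the right and rows downward; lengths in m; the calibration is good to about 2 mm. A picture is of the moment at which its call begins. get_calibration takes no time and is no camera call.
- ctrl.hand_in(): hands the job in, once; it reports no verdict.
Trained networks look in the newest picture that a camera, given by its name, has taken for a name from the list of things; names that differ only in an ending like _2 or _b are one class to them, and where a whole thing is asked for, a point or a joint stands for the part that bears it (a point fixed in the world has none). Each returns a list of dicts, best first, with "p" (0 to 1); they miss things now and then, are a little off and sometimes report something else, mostly with a low value. They report only what shows in the picture. A call takes as long as a camera call.
- finder.find_in(camera, label): "xy" ([column, row] in pixels, amid what is visible of it).
The state is a dict: "time_s": time; "joint_positions": joint angles; "dq": joint speeds; "joint_torque": joint torques, N m; "position": TCP position; "tcp_rot": TCP orientation; "contact_force": force on the tool from outside, world axes, zero at the start; "ft_torque": the same for the moment, N m; "gripper_width": opening from 0.0 (shut) to 1.0 (fully open).
Only numpy, scipy, OpenCV 4.12 (cv2) and the standard library are available. Lean on these libraries where they do the work, as an engineer would, in place of code of your own. Each camera call takes 0.05 s, during which the arm holds its last target.

## Working session

There is one attempt and no reset: what is moved stays moved. The work goes in short steps, Python scripts to look and compute and a tool call to move; the robot and the scene stay as the last step left them, time stands still between calls to the robot, and variables do not carry over. Pictures are saved under pics/ and viewed, and the job is handed in when it is done.

Besides the shell and the picture viewer there is one more tool, called after "Call:" in YAML: its name, and indented under it one key for each argument. move_arm: Moves the arm, as the interface text tells. Its arguments: {"type":"object","properties":{"deltas":{"type":"string"},"grip_force":{"type":"number"}},"required":["deltas"]}

```bash
ls; mkdir -p pics
python3 - <<'E'
from plant import readout, imaging, ctrl, finder
import cv2, numpy as np
s=readout.observe()
for k,v in s.items(): print(k,np.round(v,4))
print(ctrl.grip_depth)
for n in ("scene","top"):
    p,d=imaging.capture(n)
    cv2.imwrite(f"pics/{n}0.png",p[:,:,::-1]); np.save(f"{n}_d0.npy",d)
    c=imaging.get_calibration(n); print(n,c)
    for l in ("key_grip","holder","fixture","socket_mouth","glue","jar","driver"):
        print(l,[(np.round(r["xy"],1),round(r["p"],2)) for r in finder.find_in(n,l)][:3])
E
```

```text
pics
time_s 0.0
joint_positions [ 1.0107  0.1816  1.608  -0.      1.3538 -0.2063]
dq [-0.0013 -0.0014 -0.002  -0.0004  0.     -0.0001]
joint_torque [-3.00000e-04 -4.44876e+01 -3.51330e+01 -5.00000e-04  9.30000e-03
  0.00000e+00]
position [0.1989 0.5389 0.2304]
tcp_rot [ 1.760e-01  9.844e-01 -8.000e-04 -3.000e-04]
contact_force [0.6924 0.3976 0.005 ]
ft_torque [ 0.0335 -0.0127  0.0335]
gripper_width 1.0009
0.0187
scene {'camera_matrix': array([[382.35701921,   0.        , 316.83154088],
       [  0.        , 382.35701921, 199.86579657],
       [  0.        ,   0.        ,   1.        ]]), 'k1': 0.020183530666969485, 'R': array([[-0.49519523,  0.86877514, -0.00338103],
       [ 0.68249534,  0.38660323, -0.62027256],
       [-0.53757026, -0.30946355, -0.78437907]]), 't': array([ 0.40905411, -0.35512102,  1.33386425])}
key_grip [(array([461.1, 241. ]), 0.94)]
holder [(array([455.2, 259.4]), 0.69)]
fixture [(array([304.9, 183.2]), 0.73), (array([456.1, 256. ]), 0.68)]
socket_mouth [(array([306.3, 186.1]), 0.85), (array([328.4, 189.9]), 0.5)]
glue [(array([247.8, 213.1]), 0.73)]
jar [(array([355. , 273.6]), 0.69)]
driver [(array([239. , 141.6]), 0.67)]
top {'camera_matrix': array([[364.2764604 ,   0.        , 326.25993628],
       [  0.        , 364.2764604 , 204.48250818],
       [  0.        ,   0.        ,   1.        ]]), 'k1': -0.03112305987116791, 'R': array([[-0.0023014 , -0.99973283,  0.02299923],
       [-0.98751231, -0.00135091, -0.15753604],
       [ 0.15752502, -0.02307458, -0.98724538]]), 't': array([-0.09217012,  0.62992926,  0.82515606])}
key_grip [(array([179.1, 227.2]), 0.63)]
holder [(array([189., 229.]), 0.93)]
fixture [(array([361. , 225.5]), 0.74)]
socket_mouth [(array([361.7, 223.2]), 0.78)]
glue [(array([380.3, 155.5]), 0.76)]
jar [(array([258.1, 151.6]), 0.76)]
driver [(array([469.6, 248.8]), 0.62)]
```

View pics/scene0.png

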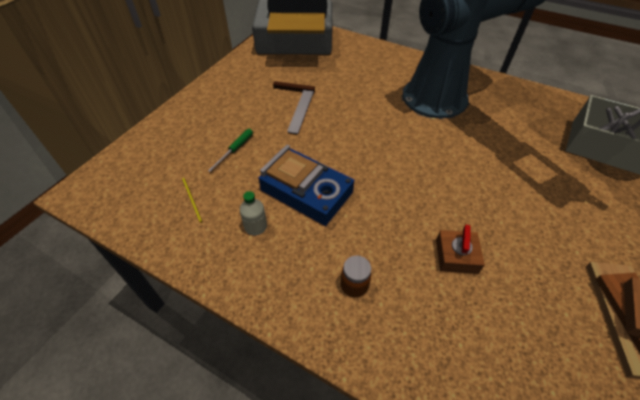

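View pics/top0.png

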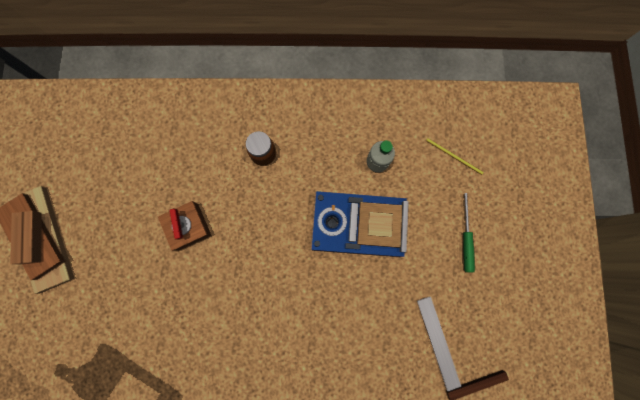

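The scene shows the holder with the red key at scene (460,250) / top (183,227). The fixture is at top (361,224), with its socket ring at about (332,221). Next I'll measure these more precisely.

```bash
cat > h.py <<'E'
import numpy as np, cv2
from plant import readout, imaging, ctrl, finder
from scipy.spatial.transform import Rotation as Rot
def und(c,uv):
    K=c["camera_matrix"]; uv=np.atleast_2d(np.asarray(uv,float))
    return cv2.undistortPoints(uv.reshape(-1,1,2),K,np.array([c["k1"],0,0,0,0.])).reshape(-1,2)
def onplane(c,uv,z):
    n=und(c,uv); r=np.c_[n,np.ones(len(n))]@c["R"]; o=-c["R"].T@c["t"]
    return o+r*((z-o[2])/r[:,2])[:,None]
def cloud(c,d):
    v,u=np.mgrid[:400,:640]; n=und(c,np.c_[u.ravel(),v.ravel()])
    P=np.c_[n,np.ones(len(n))]*d.ravel()[:,None]
    return ((P-c["t"])@c["R"]).reshape(400,640,3)
def proj(c,X):
    X=np.atleast_2d(X); p,_=cv2.projectPoints(X,cv2.Rodrigues(c["R"])[0],c["t"],c["camera_matrix"],np.array([c["k1"],0,0,0,0.])); return p.reshape(-1,2)
E
python3 - <<'E'
from h import *
for n in ("scene","top"):
    im=cv2.imread(f"pics/{n}0.png"); d=np.load(f"{n}_d0.npy"); c=imaging.get_calibration(n); C=cloud(c,d)
    hsv=cv2.cvtColor(im,cv2.COLOR_BGR2HSV); H,S,V=[hsv[...,i].astype(int) for i in range(3)]
    red=((H<6)|(H>174))&(S>190)&(V>110)
    blue=(H>100)&(H<130)&(S>150)&(V>50)
    for nm,m in (("red",red),("blue",blue)):
        k,l,st,ce=cv2.connectedComponentsWithStats(m.astype(np.uint8))
        i=1+np.argmax(st[1:,4]); mm=l==i
        P=C[mm&(d>0)]
        print(n,nm,st[i],ce[i],"z pct",np.round(np.percentile(P[:,2],[5,25,50,75,95]),3))
        v,u=np.nonzero(mm)
        zz=.091 if nm=="red" else .055
        if nm=="red":
            t=P[P[:,2]>.083]; print(len(t),"mean",t.mean(0),np.median(t,0)); 
            Q=onplane(c,np.c_[u,v],zz)[:,:2]
            r=cv2.minAreaRect((Q*1000).astype(np.float32)); print("rect top plane",r)
            w,V2=np.linalg.eigh(np.cov((t[:,:2]).T)); print("axis deg",np.degrees(np.arctan2(V2[1,1],V2[0,1])),np.sqrt(w))
        else:
            Q=onplane(c,np.c_[u,v],zz)[:,:2]
            t=P[abs(P[:,2]-.055)<.006]
            print("rect",cv2.minAreaRect((Q*1000).astype(np.float32)),cv2.minAreaRect((t[:,:2]*1000).astype(np.float32)))
    x,y=(155,195) if n=="top" else (420,215)
    cv2.imwrite(f"pics/{n}_key.png",cv2.resize(im[y:y+70,x:x+70],None,fx=8,fy=8,interpolation=cv2.INTER_CUBIC))
    x,y=(305,185) if n=="top" else (255,140)
    cv2.imwrite(f"pics/{n}_fix.png",cv2.resize(im[y:y+80,x:x+110],None,fx=7,fy=7,interpolation=cv2.INTER_CUBIC))
E
```

```text
scene red [464 225   7  25 121] [466.75206612 236.7768595 ] z pct [0.091 0.092 0.093 0.094 0.095]
121 mean [0.58360918 0.25308525 0.0928686 ] [0.58480303 0.25321561 0.09274211]
rect top plane ((581.5603637695312, 253.91714477539062), (66.94598388671875, 12.272558212280273), 13.232518196105957)
axis deg -165.8762401749255 [0.00316598 0.01841991]
scene blue [260 169  93  46 994] [313.70724346 190.78772636] z pct [0.054 0.056 0.057 0.058 0.06 ]
rect ((586.3250122070312, -168.44485473632812), (214.6162872314453, 136.5922088623047), 85.3201904296875) ((587.0872802734375, -168.21673583984375), (212.03396606445312, 138.0369110107422), 85.27484893798828)
top red [170 209  10  30 155] [174.29677419 223.34193548] z pct [0.088 0.09  0.091 0.092 0.093]
151 mean [0.58000357 0.25287749 0.09100252] [0.58063917 0.25255606 0.09100049]
rect top plane ((579.9767456054688, 253.2666015625), (67.76628112792969, 12.247631072998047), 13.604511260986328)
axis deg -166.0339510177935 [0.00343112 0.02001698]
top blue [ 312  192   94   64 1773] [347.44106035 225.29216018] z pct [0.053 0.054 0.055 0.056 0.058]
rect ((583.4380493164062, -170.64285278320312), (215.4171905517578, 137.5977325439453), 85.58373260498047) ((583.5478515625, -170.49713134765625), (215.2797393798828, 137.85630798339844), 85.77606964111328)
```

View pics/top_fix.png

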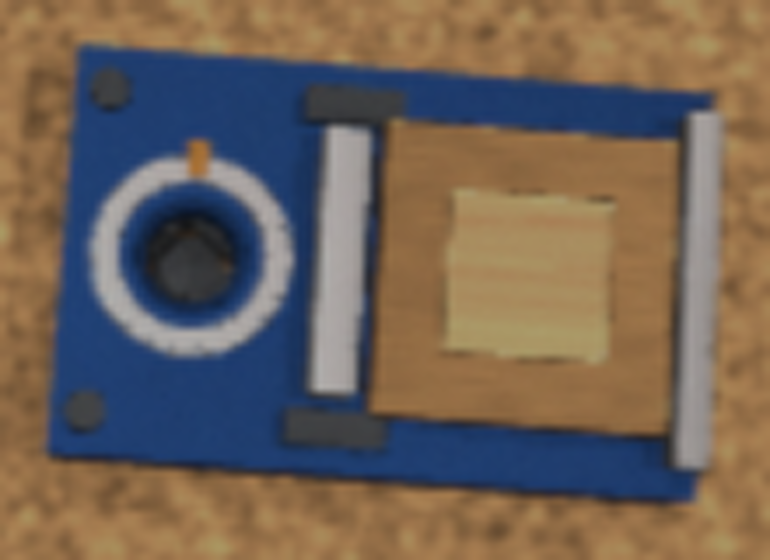

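View pics/scene_fix.png

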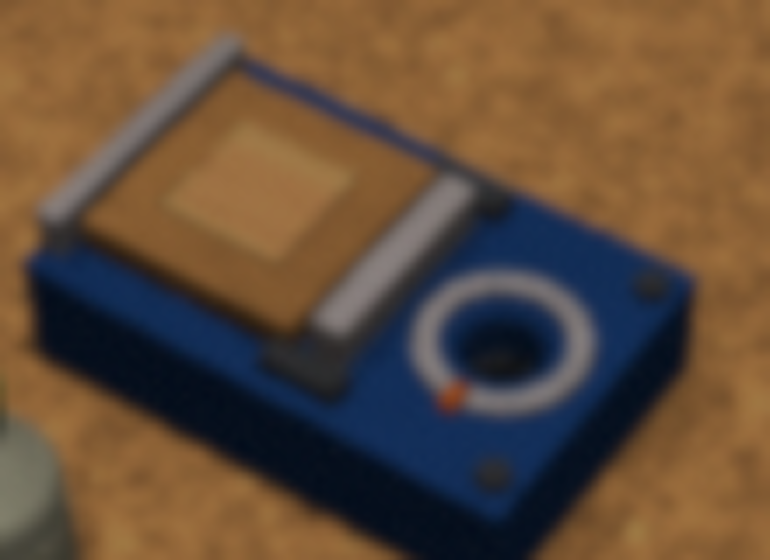

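View pics/top_key.png

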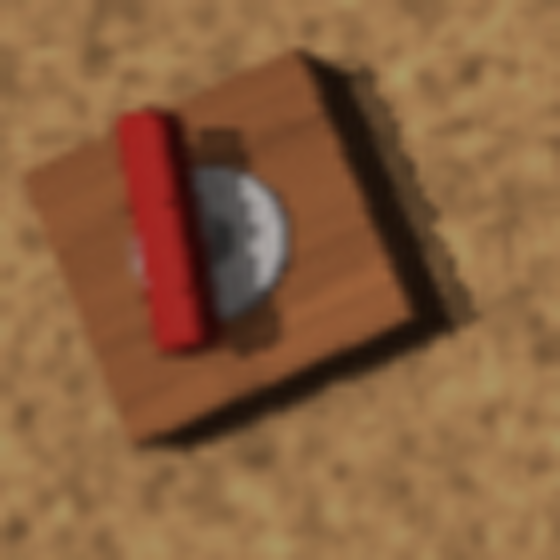

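Run:
```python
from h import *
res={}
for n in ("scene","top"):
    im=cv2.imread(f"pics/{n}0.png"); d=np.load(f"{n}_d0.npy"); c=imaging.get_calibration(n); C=cloud(c,d)
    hsv=cv2.cvtColor(im,cv2.COLOR_BGR2HSV)
    ring=((hsv[...,1]<90)&(hsv[...,2]>85)).astype(np.uint8)
    box=np.zeros_like(ring)
    if n=="top": box[200:243,313:350]=1
    else: box[172:202,309:345]=1
    m=ring*box
    v,u=np.nonzero(m); Q=onplane(c,np.c_[u,v],.056)[:,:2]*1000
    (cx,cy),r=cv2.minEnclosingCircle(Q.astype(np.float32))
    # fit: radius band 25..34: minimise |r-29.5|
    from scipy.optimize import least_squares
    f=least_squares(lambda p:np.hypot(Q[:,0]-p[0],Q[:,1]-p[1])-29.5,[cx,cy],loss='soft_l1')
    print(n,len(Q),(cx,cy),r,f.x,np.percentile(np.hypot(*(Q-f.x).T),[0,5,50,95,100]), Q.mean(0))
    print("ring depth z",np.median(C[(m>0)&(d>0)],0))
    # fixture-derived socket
    cen=np.array((586.3,-168.4) if n=="scene" else (583.4,-170.6)); a=np.radians(85.45 if n=='top' else 85.3)
    print(" from rect", cen+66*np.array([np.cos(a),np.sin(a)]), cen-66*np.array([np.cos(a),np.sin(a)]))
    for l,xy in (("glue",(380.3,155.5)),("jar",(258.1,151.6)),("driver",(469.6,248.8))):
        if n=="top": print(l,onplane(c,xy,.05))
```

```text
scene 317 (569.11865234375, -116.26447296142578) 56.555049896240234 [ 585.93083738 -109.69107059] [20.02815596 23.23005794 31.62962344 61.53314843 69.68746262] [ 582.75948502 -115.7889468 ]
ring depth z [ 0.58591063 -0.11442305  0.05941254]
 from rect [ 591.70794157 -102.62193247] [ 580.89205843 -234.17806753]
top 383 (590.9029541015625, -105.61817169189453) 61.53462219238281 [ 589.46242423 -105.14770566] [23.8711299  24.97481423 30.745885   48.25067523 62.33132926] [ 589.19123838 -104.10111089]
ring depth z [ 0.5893402  -0.10338764  0.05689763]
 from rect [ 588.63571666 -104.80799995] [ 578.16428334 -236.39200005]
glue [[ 0.7528786  -0.22643763  0.05      ]]
jar [[0.76147405 0.07482113 0.05      ]]
driver [[ 0.52297708 -0.43581592  0.05      ]]
```

```bash
cat >> h.py <<'E'
def tgt(x,y,z,yaw,s=None,verbose=True):
    """mm, deg: tool x yaw, pointing down -> delta in tool frame"""
    s=s or readout.observe()
    R=Rot.from_quat(s["tcp_rot"]); p=np.array(s["position"])*1000
    a=np.radians(yaw); X=np.array([np.cos(a),np.sin(a),0]); Z=np.array([0,0,-1.]); T=Rot.from_matrix(np.c_[X,np.cross(Z,X),Z])
    dp=R.inv().apply(np.array([x,y,z])-p); rv=np.degrees((R.inv()*T).as_rotvec())
    print("delta",np.round(dp,1),np.round(rv,2)); return dp,rv
def st():
    s=readout.observe(); R=Rot.from_quat(s["tcp_rot"]).as_matrix()
    print("t %.2f pos %s yaw %.2f tilt(zx,zy) %s F %s T %s w %.1f q6 %.1f"%(s["time_s"],np.round(np.array(s["position"])*1000,1),np.degrees(np.arctan2(R[1,0],R[0,0])),np.round(np.degrees(R[:2,2]),2),np.round(s["contact_force"],2),np.round(s["ft_torque"],2),s["gripper_width"]*85.4,np.degrees(s["joint_positions"][5])))
    return s
E
python3 -c "
from h import *
st();tgt(580.5,253.5,150,193.6)"
```

```text
t 0.80 pos [199.3 539.4 231.3] yaw 159.73 tilt(zx,zy) [0. 0.] F [-0.4   0.36 -0.7 ] T [-0.03 -0.   -0.01] w 85.5 q6 -11.8
delta [-456.7 -136.1   81.3] [  0.     0.   -33.87]
```

Call:
move_arm:
  deltas: "-25 -7 4 0 0 -2 50; -75 -22 14 0 0 -6 50; -130 -39 23 0 0 -10 50; -190 -57 34 0 0 -14 50; -250 -75 45 0 0 -19 50; -310 -92 55 0 0 -23 50; -365 -109 65 0 0 -27 50; -410 -122 73 0 0 -31 50; -440 -131 79 0 0 -33 50; -457 -136 81 0 0 -34 50"
  grip_force: 60

```text
time_s: 2.05
position: [0.582, 0.2519, 0.1496]
tcp_rot: [-0.119, 0.993, -0.0, -0.0]
contact_force: [0.3, 0.5, -0.1]
gripper_width: 0.586
```

Run:
```python
from h import *
p,d=imaging.capture("scene"); cv2.imwrite("pics/s1.png",cv2.resize(p[180:300,390:550,::-1],None,fx=5,fy=5,interpolation=cv2.INTER_CUBIC))
st();tgt(580.5,253.5,64,193.6)
```

```text
t 2.10 pos [583.2 250.9 149.6] yaw -166.35 tilt(zx,zy) [ 0.03 -0.05] F [ 0.17 -1.47 -0.43] T [-0.02 -0.01  0.02] w 49.9 q6 -91.0
delta [ 2.1  3.3 85.6] [-0.05  0.02  0.05]
```

View pics/s1.png

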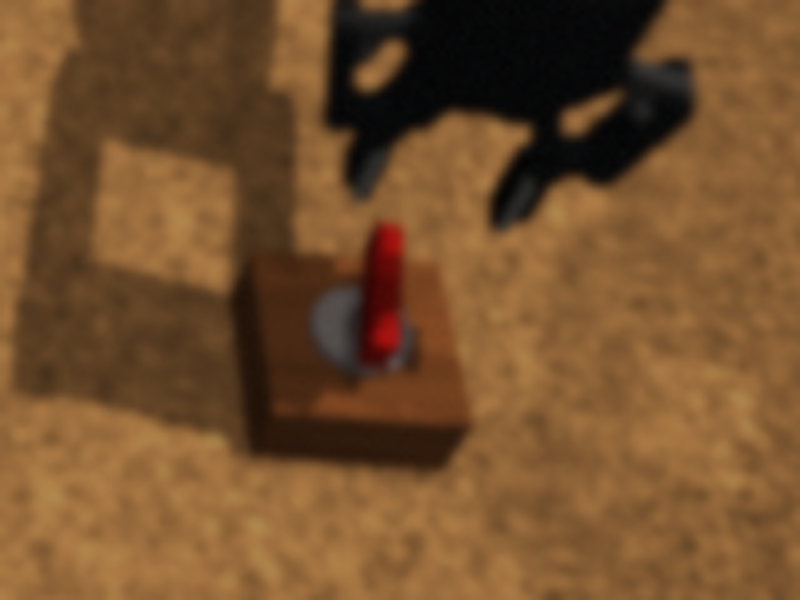

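The gripper, at crop (430,150), hangs above the red bar at crop (385,290) with its fingers straddling it. Descending now.

Call:
move_arm:
  deltas: "1 2 8 0 0 0 50; 2 3 24 0 0 0 50; 2 3.3 42 0 0 0 50; 2 3.3 58 0 0 0 50; 2 3.3 70 0 0 0 50; 2 3.3 79 0 0 0 50; 2 3.3 83.5 0 0 0 50; 2 3.3 85.5 0 0 0 50; 2 3.3 85.5 0 0 0 40; 2 3.3 85.5 0 0 0 40"

```text
time_s: 3.35
position: [0.5809, 0.2536, 0.0646]
tcp_rot: [-0.119, 0.993, -0.0, 0.001]
contact_force: [-0.3, -0.9, -0.3]
gripper_width: 0.466
```

Run:
```python
from h import *
for n in ("top","scene"):
    p,d=imaging.capture(n); x,y=(120,170) if n=="top" else (390,180)
    cv2.imwrite(f"pics/{n}2.png",cv2.resize(p[y:y+120,x:x+160,::-1],None,fx=5,fy=5,interpolation=cv2.INTER_CUBIC))
s=st();print(np.round(np.degrees(s["joint_positions"]),1)); tgt(580.5,253.5,64,193.6)
```

```text
t 3.45 pos [580.8 253.5  64.6] yaw -166.35 tilt(zx,zy) [ 0.07 -0.04] F [ 0.24 -0.06  0.11] T [0.03 0.05 0.02] w 40.0 q6 -90.7
[ 12.9  28.3  89.6  -0.1  62.1 -90.7]
delta [0.3 0.  0.6] [-0.05  0.06  0.05]
```

View pics/scene2.png

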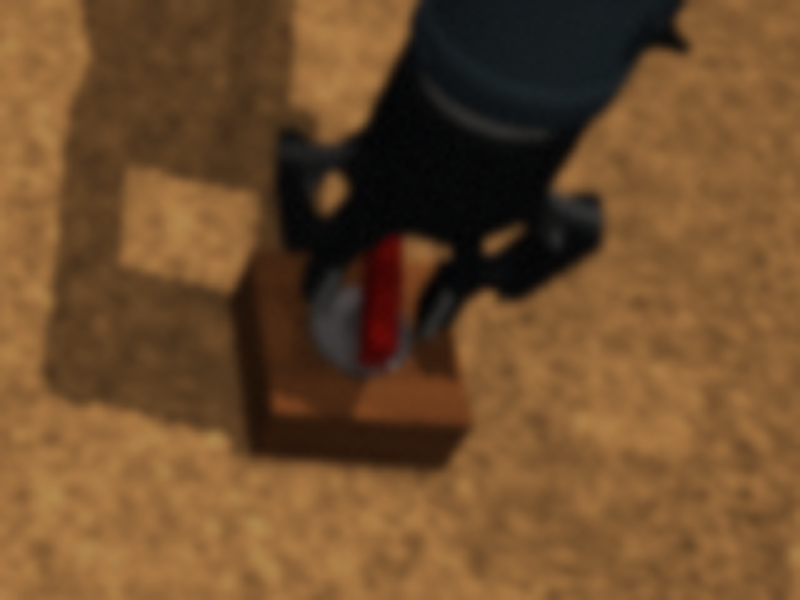

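View pics/top2.png

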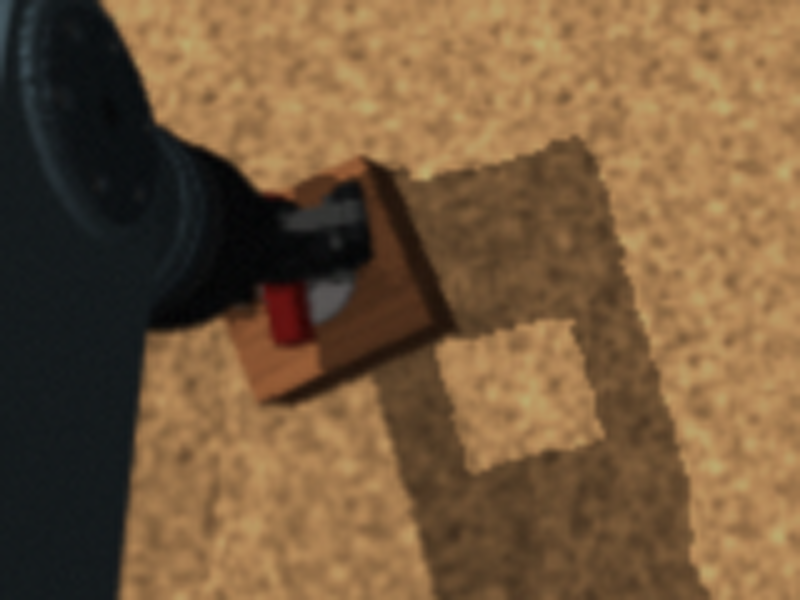

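The fingers straddle the red bar, seen at scene crop (380,300) between finger tips at (320,280) and (435,310). Closing now.

Call:
move_arm:
  deltas: "0 0 0 0 0 0 25; 0 0 0 0 0 0 18; 0 0 0 0 0 0 12; 0 0 0 0 0 0 8; 0 0 0 0 0 0 8; 0 0 0 0 0 0 8; 0 0 0 0 0 0 8; 0 0 0 0 0 0 8; 0 0 0 0 0 0 8; 0 0 0 0 0 0 8"
  grip_force: 60

```text
time_s: 4.7
position: [0.581, 0.2538, 0.0649]
tcp_rot: [-0.119, 0.993, -0.0, 0.001]
contact_force: [-1.5, 1.2, 4.7]
gripper_width: 0.155
```

Run:
```python
from h import *
s=st()
```

```text
t 4.70 pos [581.  253.8  64.9] yaw -166.34 tilt(zx,zy) [ 0.09 -0.02] F [-1.5   1.22  4.66] T [ 0.34  0.31 -0.06] w 13.3 q6 -90.7
```

Call:
move_arm:
  deltas: "0 0 -2 0 0 0 8; 0 0 -6 0 0 0 8; 0 0 -14 0 0 0 8; 0 0 -26 0 0 0 8; 0 0 -42 0 0 0 8; 0 0 -60 0 0 0 8; 0 0 -78 0 0 0 8; 0 0 -90 0 0 0 8; 0 0 -98 0 0 0 8; 0 0 -100 0 0 0 8"

```text
time_s: 5.95
position: [0.5809, 0.2538, 0.1654]
tcp_rot: [-0.119, 0.993, -0.0, 0.001]
contact_force: [0.2, -0.3, -3.0]
gripper_width: 0.147
```

Run:
```python
from h import *
for n in ("top","scene"):
    p,d=imaging.capture(n); x,y=(110,160) if n=="top" else (390,120)
    cv2.imwrite(f"pics/{n}3.png",cv2.resize(p[y:y+150,x:x+160,::-1],None,fx=4,fy=4,interpolation=cv2.INTER_CUBIC))
s=st();tgt(588.5,-105,175,100)
tgt(588.5,-105,145,100)
```

```text
t 6.05 pos [580.6 253.7 164.6] yaw -166.35 tilt(zx,zy) [ 0.06 -0.03] F [-0.17 -0.14 -2.78] T [0.01 0.04 0.03] w 13.0 q6 -90.7
delta [  77.  -350.5  -10.2] [1.000e-02 8.000e-02 9.365e+01]
delta [  77.  -350.5   19.8] [1.000e-02 8.000e-02 9.365e+01]
```

View pics/scene3.png

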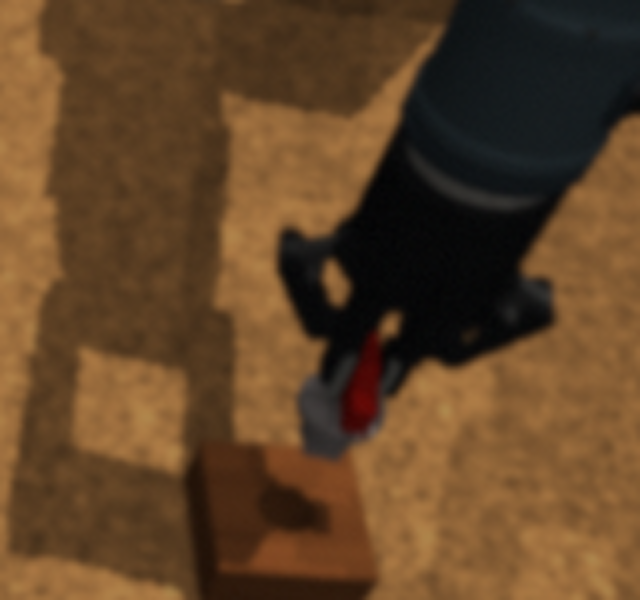

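Call:
move_arm:
  deltas: "3 -12 -2 0 0 4 8; 9 -40 -6 0 0 13 8; 17 -80 -8 0 0 23 8; 27 -125 -8 0 0 33 8; 38 -175 -8 0 0 43 8; 50 -225 -6 0 0 53 8; 60 -275 0 0 0 63 8; 69 -315 8 0 0 73 8; 75 -340 15 0 0 80 8; 78 -350 20 0 0 83.6 8"

```text
time_s: 7.3
position: [0.5867, -0.1065, 0.1435]
tcp_rot: [0.575, 0.818, -0.0, -0.0]
contact_force: [0.4, 0.3, -1.9]
gripper_width: 0.155
```

Run:
```python
from h import *
for n in ("top","scene"):
    p,d=imaging.capture(n); x,y=(270,150) if n=="top" else (240,90)
    cv2.imwrite(f"pics/{n}4.png",cv2.resize(p[y:y+140,x:x+160,::-1],None,fx=5,fy=5,interpolation=cv2.INTER_CUBIC)); np.save(f"{n}_d4.npy",d); cv2.imwrite(f"pics/{n}4full.png",p[:,:,::-1])
s=st();tgt(589.5,-104.3,125,110)
```

```text
t 7.40 pos [ 586.4 -105.8  143.3] yaw 109.92 tilt(zx,zy) [-0.08  0.01] F [ 0.22  1.15 -3.27] T [ 0.02 -0.04  0.01] w 12.9 q6 -41.5
delta [ 0.4  3.4 18.3] [-0.07 -0.04 -0.08]
```

View pics/scene4.png

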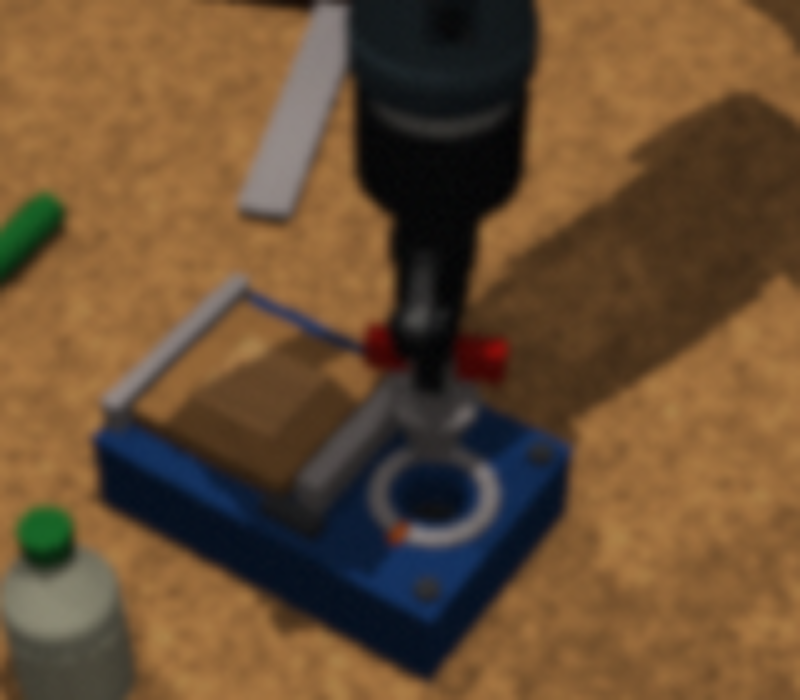

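View pics/top4.png

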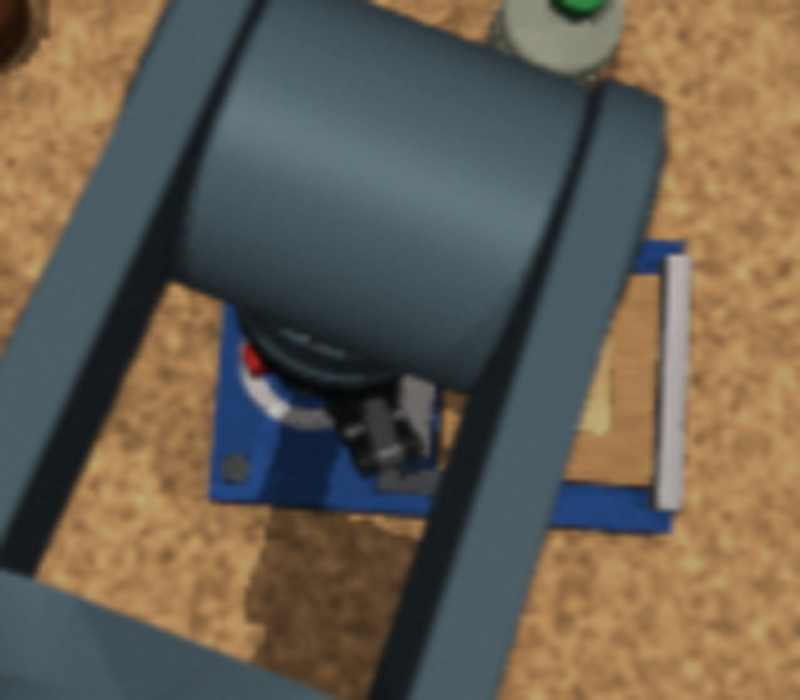

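Run:
```python
from h import *
c=imaging.get_calibration("scene"); ct=imaging.get_calibration("top")
print("scene ring",onplane(c,[[327,188.9],[326.8,188.6]],.056))
print("top ring",onplane(ct,(305+192/7,185+256/7),.056))
print("tip pred px",proj(c,np.array([[.5864,-.1058,.0894],[.5864,-.1058,.1234],[.5864,-.1058,.1584]])))
# bar ends (bar yaw 110)
a=np.radians(110);u=np.array([np.cos(a),np.sin(a),0])
B=np.array([.5864,-.1058,.1584]); print("bar ends px",proj(c,np.array([B+.035*u,B-.035*u])))
print("jaw edge",onplane(ct,[[351,203],[350,240]],.077), onplane(ct,[[358,203],[356,240]],.077))
# red now
im=cv2.imread("pics/scene4full.png"); d=np.load("scene_d4.npy")
hsv=cv2.cvtColor(im,cv2.COLOR_BGR2HSV); H,S,V=[hsv[...,i].astype(int) for i in range(3)]
m=((H<6)|(H>174))&(S>190)&(V>80); m[:,:300]=0; m[:140]=0;m[:,350:]=0; m[175:]=0
v,u_=np.nonzero(m); print(u_.min(),u_.max(),v.min(),v.max())
P=cloud(c,d)[m]; print(np.round(P.min(0),4),np.round(P.max(0),4),np.median(P,0), (P.min(0)+P.max(0))/2)
```

```text
scene ring [[ 0.58817794 -0.10456791  0.056     ]
 [ 0.58753385 -0.10552154  0.056     ]]
top ring [[ 0.5880143  -0.10691237  0.056     ]]
tip pred px [[327.13999374 179.88999605]
 [327.38258995 170.88225466]
 [327.6472094  161.06602567]]
bar ends px [[341.98189138 162.7892631 ]
 [313.42911306 159.35452526]]
jaw edge [[ 0.62932691 -0.1497415   0.077     ]
 [ 0.54303118 -0.14632788  0.077     ]] [[ 0.62935127 -0.16615549  0.077     ]
 [ 0.54301261 -0.16017209  0.077     ]]
313 341 155 162
[ 0.4248 -0.1451  0.0016] [ 0.603 -0.076  0.174] [ 0.58239296 -0.08383649  0.17073172] [ 0.51390754 -0.11059185  0.08780602]
```

Run:
```python
from h import *
s=st();tgt(588.4,-105.2,104,110)
```

```text
t 7.40 pos [ 586.4 -105.8  143.3] yaw 109.92 tilt(zx,zy) [-0.08  0.01] F [ 0.22  1.15 -3.27] T [ 0.02 -0.04  0.01] w 12.9 q6 -41.5
delta [-0.1  2.1 39.3] [-0.07 -0.04 -0.08]
```

Call:
move_arm:
  deltas: "0 1 3 0 0 0 8; 0 2 10 0 0 0 8; 0 2.1 18 0 0 0 8; 0 2.1 24 0 0 0 8; 0 2.1 28 0 0 0 8; 0 2.1 31 0 0 0 8; 0 2.1 34 0 0 0 8; 0 2.1 36.5 0 0 0 8; 0 2.1 38.5 0 0 0 8; 0 2.1 39.3 0 0 0 8"
  grip_force: 70

```text
time_s: 8.65
position: [0.5883, -0.1051, 0.1039]
tcp_rot: [0.574, 0.819, -0.0, -0.001]
contact_force: [-0.1, 0.1, -3.7]
gripper_width: 0.152
```

Run:
```python
from h import *
for n in ("scene",):
    p,d=imaging.capture(n); x,y=(240,90)
    cv2.imwrite(f"pics/{n}5.png",cv2.resize(p[y:y+140,x:x+160,::-1],None,fx=5,fy=5,interpolation=cv2.INTER_CUBIC))
s=st();tgt(588.4,-105.2,95,110)
```

```text
t 8.70 pos [ 588.3 -105.1  103.8] yaw 109.92 tilt(zx,zy) [-0.09  0.02] F [ 0.56  0.2  -3.47] T [ 0.   -0.04  0.01] w 13.0 q6 -41.4
delta [-0.1  0.1  8.8] [-0.08 -0.04 -0.08]
```

View pics/scene5.png

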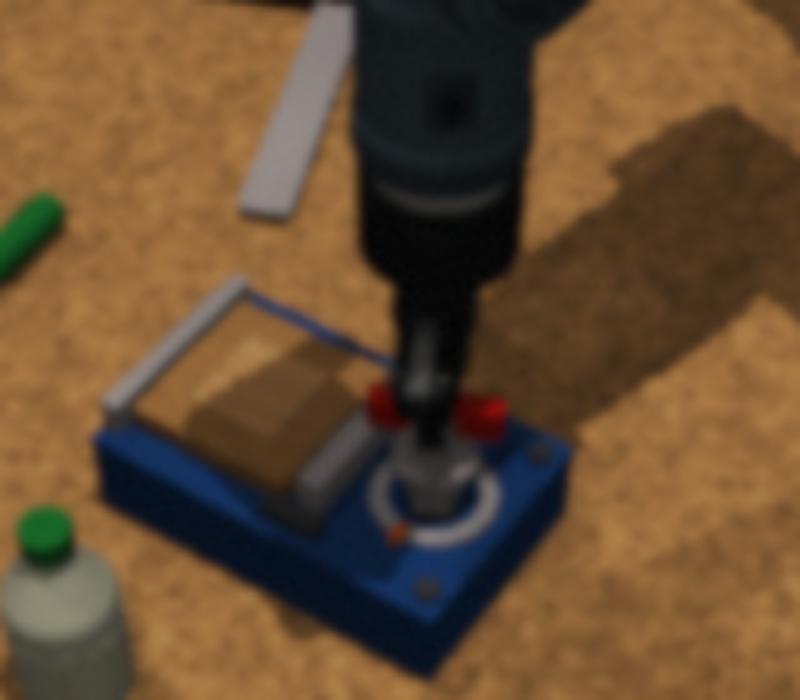

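The tip is inside the ring at crop (430,505) with no contact force beyond the key's own weight. Going further down.

Call:
move_arm:
  deltas: "0 0 1 0 0 0 8; 0 0 2 0 0 0 8; 0 0 3 0 0 0 8; 0 0 4 0 0 0 8; 0 0 5 0 0 0 8; 0 0 6 0 0 0 8; 0 0 7 0 0 0 8; 0 0 8 0 0 0 8; 0 0 9 0 0 0 8; 0 0 10 0 0 0 8"

```text
time_s: 9.95
position: [0.5883, -0.1051, 0.0937]
tcp_rot: [0.574, 0.819, -0.0, -0.001]
contact_force: [0.1, 0.2, -2.4]
gripper_width: 0.148
```

Run:
```python
from h import *
st()
```

```text
t 9.95 pos [ 588.3 -105.1   93.7] yaw 109.92 tilt(zx,zy) [-0.09  0.02] F [ 0.11  0.21 -2.35] T [ 0.01  0.01 -0.01] w 12.7 q6 -41.4
```

Call:
move_arm:
  deltas: "0 0 1 0 0 0 8; 0 0 2 0 0 0 8; 0 0 3 0 0 0 8; 0 0 4 0 0 0 8; 0 0 5 0 0 0 8; 0 0 6 0 0 0 8; 0 0 7 0 0 0 8; 0 0 8 0 0 0 8; 0 0 8.5 0 0 0 8; 0 0 8.5 0 0 0 8"

```text
time_s: 11.2
position: [0.5882, -0.1051, 0.0852]
tcp_rot: [0.574, 0.819, -0.0, -0.001]
contact_force: [0.5, 0.1, -2.6]
gripper_width: 0.15
```

Run:
```python
from h import *
st()
```

```text
t 11.20 pos [ 588.2 -105.1   85.2] yaw 109.92 tilt(zx,zy) [-0.1   0.02] F [ 0.5   0.12 -2.58] T [ 0.11  0.02 -0.01] w 12.8 q6 -41.4
```

Call:
move_arm:
  deltas: "0 0 0.4 0 0 0 8; 0 0 0.8 0 0 0 8; 0 0 1.2 0 0 0 8; 0 0 1.6 0 0 0 8; 0 0 2 0 0 0 8; 0 0 2.3 0 0 0 8; 0 0 2.6 0 0 0 8; 0 0 2.8 0 0 0 8; 0 0 2.8 0 0 0 8; 0 0 2.8 0 0 0 8"

```text
time_s: 12.45
position: [0.5883, -0.1051, 0.0825]
tcp_rot: [0.574, 0.819, -0.0, -0.001]
contact_force: [-0.9, 0.2, 0.1]
gripper_width: 0.147
```

Run:
```python
from h import *
for i in range(3): st(); imaging.capture("scene")
```

```text
t 12.45 pos [ 588.3 -105.1   82.5] yaw 109.92 tilt(zx,zy) [-0.09  0.02] F [-0.87  0.24  0.15] T [0.02 0.1  0.03] w 12.6 q6 -41.4
t 12.50 pos [ 588.3 -105.1   82.5] yaw 109.92 tilt(zx,zy) [-0.08  0.02] F [-0.48 -0.16  0.53] T [0.02 0.11 0.05] w 12.5 q6 -41.4
t 12.55 pos [ 588.3 -105.1   82.5] yaw 109.92 tilt(zx,zy) [-0.08  0.02] F [-0.8  -0.28  0.18] T [ 0.02  0.14 -0.04] w 12.7 q6 -41.4
```

Call:
move_arm:
  deltas: "0 0 0.4 0 0 0 8; 0 0 0.8 0 0 0 8; 0 0 1 0 0 0 8; 0 0 1 0 0 -2 8; 0 0 1 0 0 -4 8; 0 0 1 0 0 -6 8; 0 0 1 0 0 -8 8; 0 0 1 0 0 -10 8; 0 0 1 0 0 -10 8; 0 0 1 0 0 -10 8"

```text
time_s: 13.85
position: [0.5884, -0.1051, 0.0815]
tcp_rot: [0.501, 0.866, -0.0, -0.001]
contact_force: [-0.5, -0.2, 1.5]
gripper_width: 0.15
```

Run:
```python
from h import *
for i in range(2): st(); imaging.capture("scene")
```

```text
t 13.85 pos [ 588.4 -105.1   81.5] yaw 119.90 tilt(zx,zy) [-0.07  0.01] F [-0.49 -0.15  1.48] T [0.09 0.05 0.03] w 12.8 q6 -51.4
t 13.90 pos [ 588.4 -105.2   81.5] yaw 119.91 tilt(zx,zy) [-0.08  0.01] F [-0.76 -0.11  0.8 ] T [ 0.06  0.06 -0.02] w 12.8 q6 -51.4
```

Call:
move_arm:
  deltas: "0 0 0 0 0 -2 8; 0 0 0 0 0 -4 8; 0 0 0 0 0 -6 8; 0 0 0 0 0 -8 8; 0 0 0 0 0 -9 8; 0 0 0 0 0 -10 8; 0 0 0 0 0 -11 8; 0 0 0 0 0 -11 8; 0 0 0 0 0 -11 8; 0 0 0 0 0 -11 8"

```text
time_s: 15.2
position: [0.5883, -0.1051, 0.0814]
tcp_rot: [0.415, 0.91, -0.0, -0.001]
contact_force: [1.1, 1.5, -2.1]
gripper_width: 0.15
```

Call:
move_arm:
  deltas: "0 0 0 0 0 -2 8; 0 0 0 0 0 -4 8; 0 0 0 0 0 -6 8; 0 0 0 0 0 -8 8; 0 0 0 0 0 -9 8; 0 0 0 0 0 -10 8; 0 0 0 0 0 -11 8; 0 0 0 0 0 -11 8; 0 0 0 0 0 -11 8; 0 0 0 0 0 -11 8"

```text
time_s: 16.45
position: [0.5883, -0.1051, 0.0814]
tcp_rot: [0.326, 0.945, -0.0, -0.001]
contact_force: [0.9, -0.1, -3.2]
gripper_width: 0.149
```

Run:
```python
from h import *
for i in range(3):
    st(); p,d=imaging.capture("scene")
x,y=(240,90)
cv2.imwrite(f"pics/s6.png",cv2.resize(p[y:y+140,x:x+160,::-1],None,fx=5,fy=5,interpolation=cv2.INTER_CUBIC))
```

```text
t 16.45 pos [ 588.3 -105.1   81.4] yaw 141.90 tilt(zx,zy) [-0.09  0.02] F [ 0.85 -0.08 -3.15] T [ 0.01 -0.03  0.01] w 12.8 q6 -73.4
t 16.50 pos [ 588.3 -105.1   81.4] yaw 141.90 tilt(zx,zy) [-0.09  0.02] F [ 0.14  1.12 -3.25] T [-0.01 -0.03 -0.  ] w 12.6 q6 -73.4
t 16.55 pos [ 588.3 -105.1   81.4] yaw 141.90 tilt(zx,zy) [-0.09  0.02] F [-0.11 -0.1  -2.7 ] T [ 0.1  -0.07  0.02] w 12.4 q6 -73.4
```

View pics/s6.png

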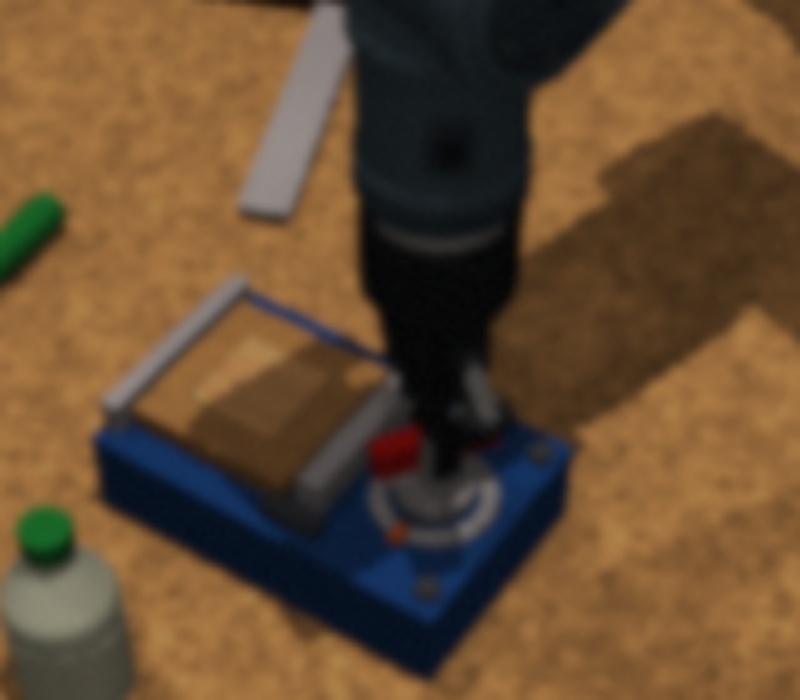

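The force fell back to the key's weight and there is no moment, so the square end is in the drive cup's hole. I'll turn back 8° towards the middle of its play and then lower gently.

Call:
move_arm:
  deltas: "0 0 0 0 0 2 8; 0 0 0 0 0 4 8; 0 0 0 0 0 6 8; 0 0 0 0 0 8 8; 0 0 0.3 0 0 8 8; 0 0 0.6 0 0 8 8; 0 0 0.9 0 0 8 8; 0 0 1.2 0 0 8 8; 0 0 1.5 0 0 8 8; 0 0 1.5 0 0 8 8"

```text
time_s: 17.85
position: [0.5883, -0.1051, 0.0799]
tcp_rot: [0.392, 0.92, -0.0, -0.001]
contact_force: [-0.0, 0.2, -2.0]
gripper_width: 0.149
```

Run:
```python
from h import *
for i in range(2): st(); imaging.capture("scene")
```

```text
t 17.85 pos [ 588.3 -105.1   79.9] yaw 133.90 tilt(zx,zy) [-0.09  0.02] F [-0.01  0.22 -1.96] T [ 0.13 -0.14 -0.04] w 12.7 q6 -65.4
t 17.90 pos [ 588.3 -105.1   79.9] yaw 133.90 tilt(zx,zy) [-0.09  0.02] F [ 1.38  0.08 -3.01] T [ 0.08 -0.15  0.04] w 12.9 q6 -65.4
```

Call:
move_arm:
  deltas: "0 0 0.4 0 0 0 8; 0 0 0.8 0 0 0 8; 0 0 1.2 0 0 0 8; 0 0 1.6 0 0 0 8; 0 0 2 0 0 0 8; 0 0 2.4 0 0 0 8; 0 0 2.8 0 0 0 8; 0 0 3.2 0 0 0 8; 0 0 3.5 0 0 0 8; 0 0 3.5 0 0 0 8"

```text
time_s: 19.2
position: [0.5883, -0.1051, 0.0764]
tcp_rot: [0.392, 0.92, -0.0, -0.001]
contact_force: [0.6, 0.4, -3.3]
gripper_width: 0.151
```

Run:
```python
from h import *
for i in range(2): st(); imaging.capture("scene")
```

```text
t 19.20 pos [ 588.3 -105.1   76.4] yaw 133.90 tilt(zx,zy) [-0.09  0.02] F [ 0.61  0.44 -3.27] T [ 0.16 -0.24  0.06] w 12.9 q6 -65.4
t 19.25 pos [ 588.3 -105.1   76.4] yaw 133.90 tilt(zx,zy) [-0.08  0.02] F [ 1.13 -0.46 -3.21] T [ 0.14 -0.27 -0.01] w 12.9 q6 -65.4
```

Call:
move_arm:
  deltas: "0 0 0.3 0 0 0 8; 0 0 0.6 0 0 0 8; 0 0 0.9 0 0 0 8; 0 0 1.2 0 0 0 8; 0 0 1.5 0 0 0 8; 0 0 1.8 0 0 0 8; 0 0 2 0 0 0 8; 0 0 2.2 0 0 0 8; 0 0 2.2 0 0 0 8; 0 0 2.2 0 0 0 8"

```text
time_s: 20.55
position: [0.5884, -0.1051, 0.0749]
tcp_rot: [0.391, 0.92, -0.0, -0.001]
contact_force: [-3.3, 1.9, 6.0]
gripper_width: 0.15
```

Run:
```python
from h import *
for i in range(2): st(); imaging.capture("scene")
```

```text
t 20.55 pos [ 588.4 -105.1   74.9] yaw 133.91 tilt(zx,zy) [-0.08  0.02] F [-3.29  1.92  5.99] T [ 0.32  0.43 -0.01] w 12.9 q6 -65.4
t 20.60 pos [ 588.4 -105.1   74.9] yaw 133.91 tilt(zx,zy) [-0.08  0.01] F [-3.18  1.67  5.92] T [0.33 0.47 0.03] w 12.8 q6 -65.4
```

Call:
move_arm:
  deltas: "0 0 0 0 0 0 8; 0 0 0 0 0 1.5 8; 0 0 0 0 0 3 8; 0 0 0 0 0 5 8; 0 0 0 0 0 7 8; 0 0 0 0 0 9 8; 0 0 0 0 0 12 8; 0 0 0 0 0 15 8; 0 0 0 0 0 18 8; 0 0 0 0 0 18 8"

```text
time_s: 21.9
position: [0.5886, -0.105, 0.075]
tcp_rot: [0.531, 0.848, -0.0, -0.0]
contact_force: [3.3, 3.1, -1.6]
gripper_width: 0.15
```

Run:
```python
from h import *
for i in range(2): st(); imaging.capture("scene")
```

```text
t 21.90 pos [ 588.6 -105.    75. ] yaw 115.88 tilt(zx,zy) [-0.05  0.02] F [ 3.31  3.06 -1.59] T [ 0.45 -0.76  0.13] w 12.8 q6 -47.4
t 21.95 pos [ 588.6 -105.    75. ] yaw 115.93 tilt(zx,zy) [-0.04  0.02] F [ 4.5   2.64 -0.86] T [ 0.46 -0.85  0.06] w 12.9 q6 -47.4
```

Call:
move_arm:
  deltas: "0 0 0 0 0 2 8; 0 0 0 0 0 4 8; 0 0 0 0 0 6.5 8; 0 0 0 0 0 9 8; 0 0 0 0 0 11.5 8; 0 0 0 0 0 14 8; 0 0 0 0 0 16.5 8; 0 0 0 0 0 19 8; 0 0 0 0 0 20 8; 0 0 0 0 0 20 8"

```text
time_s: 23.25
position: [0.5886, -0.105, 0.075]
tcp_rot: [0.67, 0.743, -0.0, -0.0]
contact_force: [3.2, 1.3, -1.3]
gripper_width: 0.147
```

Run:
```python
from h import *
for i in range(2):
    st(); p,d=imaging.capture("scene")
x,y=(240,90)
cv2.imwrite(f"pics/s7.png",cv2.resize(p[y:y+140,x:x+160,::-1],None,fx=5,fy=5,interpolation=cv2.INTER_CUBIC))
```

```text
t 23.25 pos [ 588.6 -105.    75. ] yaw 95.93 tilt(zx,zy) [-0.05  0.02] F [ 3.2   1.31 -1.3 ] T [ 0.39 -0.68  0.1 ] w 12.6 q6 -27.4
t 23.30 pos [ 588.6 -105.    75. ] yaw 95.94 tilt(zx,zy) [-0.05  0.02] F [ 2.22  1.82 -1.81] T [ 0.41 -0.7   0.12] w 12.6 q6 -27.4
```

View pics/s7.png

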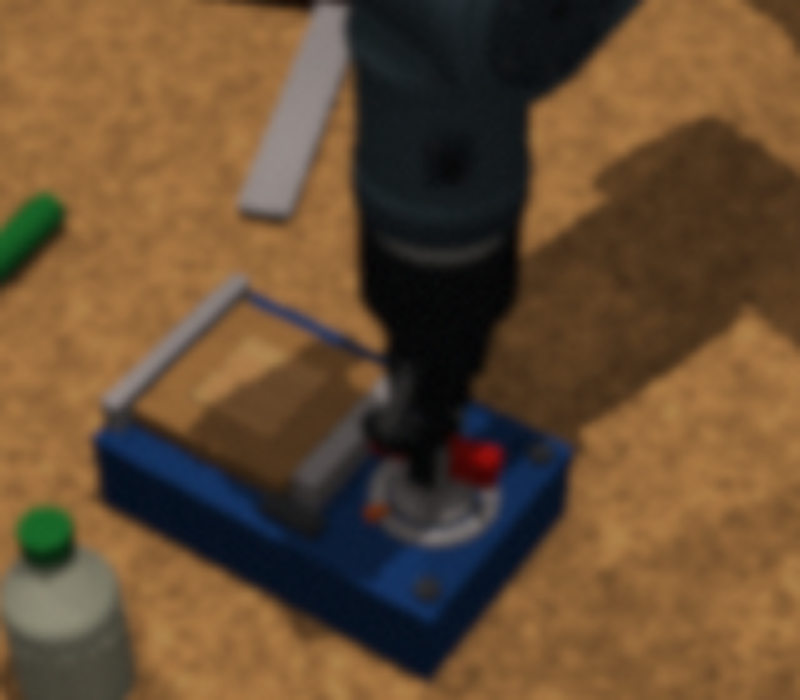

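The orange tab moved from crop (397,533) to (375,512), clockwise towards the jaws, so the drive is turning. Continuing.

Call:
move_arm:
  deltas: "0 0 0 0 0 2 8; 0 0 0 0 0 4 8; 0 0 0 0 0 6.5 8; 0 0 0 0 0 9 8; 0 0 0 0 0 11.5 8; 0 0 0 0 0 14 8; 0 0 0 0 0 16 8; 0 0 0 0 0 18 8; 0 0 0 0 0 18 8; 0 0 0 0 0 18 8"

```text
time_s: 24.6
position: [0.5885, -0.105, 0.075]
tcp_rot: [0.777, 0.629, -0.0, -0.001]
contact_force: [2.9, 2.9, -0.9]
gripper_width: 0.145
```

Run:
```python
from h import *
for i in range(2):
    st(); p,d=imaging.capture("scene")
x,y=(240,90)
cv2.imwrite(f"pics/s8.png",cv2.resize(p[y:y+140,x:x+160,::-1],None,fx=5,fy=5,interpolation=cv2.INTER_CUBIC))
```

```text
t 24.60 pos [ 588.5 -105.    75. ] yaw 77.95 tilt(zx,zy) [-0.06  0.03] F [ 2.93  2.9  -0.93] T [ 0.33 -0.63  0.1 ] w 12.4 q6 -9.4
t 24.65 pos [ 588.5 -105.    75. ] yaw 77.95 tilt(zx,zy) [-0.06  0.02] F [ 3.46  2.61 -0.35] T [ 0.37 -0.62  0.17] w 12.7 q6 -9.4
```

View pics/s8.png

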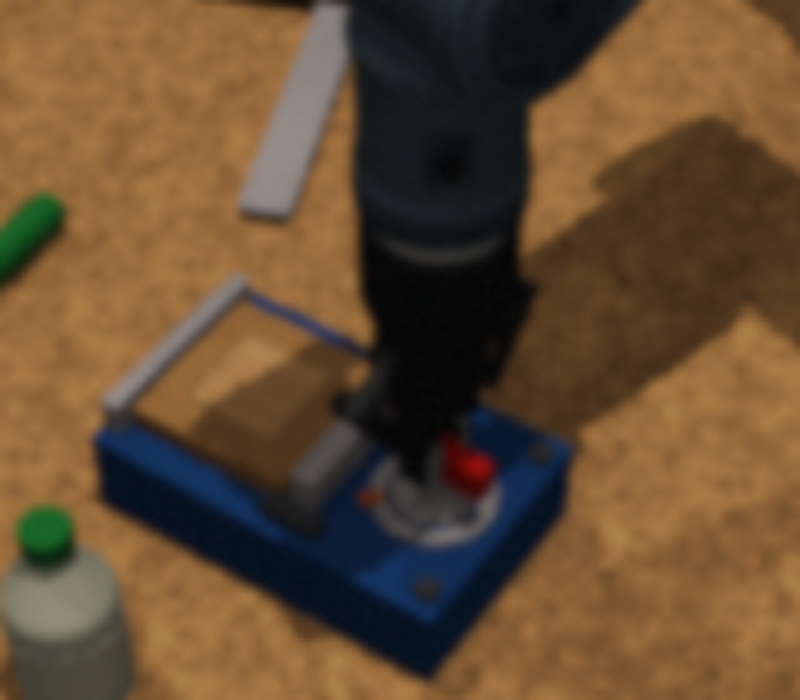

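Run:
```python
from h import *
c=imaging.get_calibration("scene")
pts=np.array([[397,534],[375,512],[370,497]])/5+[240,90]
P=onplane(c,pts,.056)[:,:2]; print([ (np.round(np.degrees(np.arctan2(*(p-[.5885,-.1046])[::-1])),1), np.hypot(*(p-[.5885,-.1046]))) for p in P])
```

```text
[(np.float64(-7.4), np.float64(0.03303365105338209)), (np.float64(-40.1), np.float64(0.033420932013894275)), (np.float64(-58.0), np.float64(0.03403947868461331))]
```

Call:
move_arm:
  deltas: "0 0 0 0 0 1.5 8; 0 0 0 0 0 3 8; 0 0 0 0 0 4 8; 0 0 0 0 0 5 8; 0 0 0 0 0 6 8; 0 0 0 0 0 7 8; 0 0 0 0 0 7.5 8; 0 0 0 0 0 8 8; 0 0 0 0 0 8 8; 0 0 0 0 0 8 8"

```text
time_s: 25.95
position: [0.5885, -0.105, 0.075]
tcp_rot: [0.819, 0.573, -0.0, -0.0]
contact_force: [2.9, 1.8, -0.2]
gripper_width: 0.15
```

Run:
```python
from h import *
for i in range(2):
    st(); p,d=imaging.capture("scene")
```

```text
t 25.95 pos [ 588.5 -105.    75. ] yaw 69.95 tilt(zx,zy) [-0.06  0.02] F [ 2.9   1.78 -0.24] T [ 0.34 -0.58  0.19] w 12.8 q6 -1.4
t 26.00 pos [ 588.5 -105.    75. ] yaw 69.95 tilt(zx,zy) [-0.06  0.02] F [ 2.28  2.   -0.67] T [ 0.29 -0.6   0.21] w 12.9 q6 -1.4
```

Call:
move_arm:
  deltas: "0 0 0 0 0 0.5 8; 0 0 0 0 0 1 8; 0 0 0 0 0 1.5 8; 0 0 0 0 0 2 8; 0 0 0 0 0 2.5 8; 0 0 0 0 0 3 8; 0 0 0 0 0 3 8; 0 0 0 0 0 3 8; 0 0 0 0 0 3 8; 0 0 0 0 0 3 8"

```text
time_s: 27.3
position: [0.5885, -0.105, 0.0751]
tcp_rot: [0.834, 0.552, -0.0, -0.0]
contact_force: [2.3, 2.2, -1.1]
gripper_width: 0.149
```

Run:
```python
from h import *
for i in range(2):
    st(); p,d=imaging.capture("scene")
```

```text
t 27.30 pos [ 588.5 -105.    75.1] yaw 66.95 tilt(zx,zy) [-0.06  0.02] F [ 2.28  2.25 -1.06] T [ 0.31 -0.71  0.25] w 12.7 q6 1.6
t 27.35 pos [ 588.5 -105.    75. ] yaw 66.95 tilt(zx,zy) [-0.06  0.02] F [ 1.9   2.46 -0.52] T [ 0.36 -0.63  0.31] w 12.8 q6 1.6
```

Call:
move_arm:
  deltas: "0 0 0 0 0 0.5 8; 0 0 0 0 0 1 8; 0 0 0 0 0 1.5 8; 0 0 0 0 0 2 8; 0 0 0 0 0 2 8; 0 0 0 0 0 2 8; 0 0 0 0 0 2 8; 0 0 0 0 0 2 8; 0 0 0 0 0 2 8; 0 0 0 0 0 2 8"

```text
time_s: 28.65
position: [0.5885, -0.105, 0.075]
tcp_rot: [0.844, 0.537, -0.0, -0.0]
contact_force: [2.9, 2.0, -1.0]
gripper_width: 0.145
```

Run:
```python
from h import *
for i in range(2):
    st(); p,d=imaging.capture("scene")
x,y=(240,90)
cv2.imwrite(f"pics/s9.png",cv2.resize(p[y:y+140,x:x+160,::-1],None,fx=5,fy=5,interpolation=cv2.INTER_CUBIC))
```

```text
t 28.65 pos [ 588.5 -105.    75. ] yaw 64.95 tilt(zx,zy) [-0.06  0.02] F [ 2.87  2.03 -1.  ] T [ 0.34 -0.58  0.53] w 12.4 q6 3.6
t 28.70 pos [ 588.5 -105.    75. ] yaw 64.95 tilt(zx,zy) [-0.06  0.02] F [ 3.34  2.02 -1.31] T [ 0.32 -0.68  0.56] w 12.7 q6 3.6
```

View pics/s9.png

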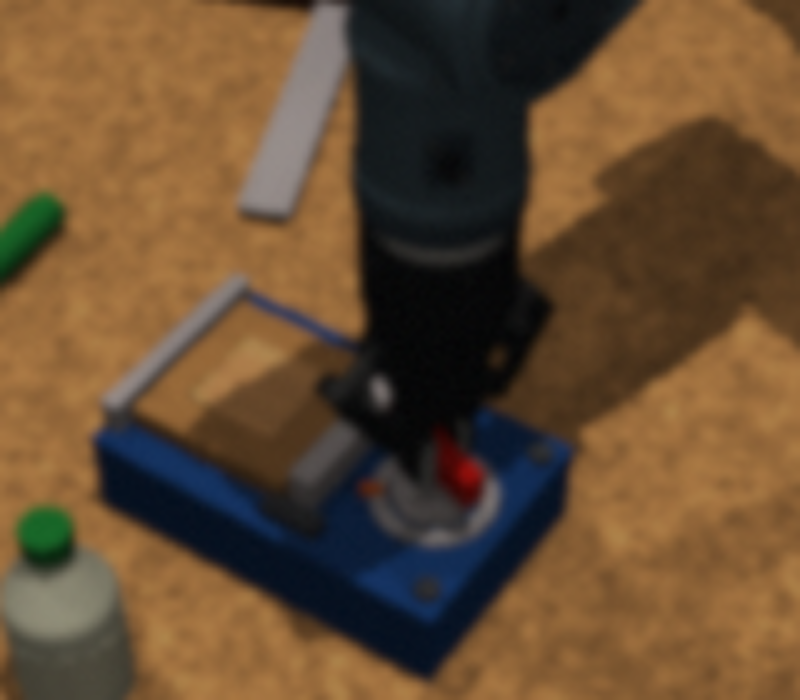

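Call:
move_arm:
  deltas: "0 0 0 0 0 0.5 8; 0 0 0 0 0 1 8; 0 0 0 0 0 1.5 8; 0 0 0 0 0 2 8; 0 0 0 0 0 2.5 8; 0 0 0 0 0 2.5 8; 0 0 0 0 0 2.5 8; 0 0 0 0 0 2.5 8; 0 0 0 0 0 2.5 8; 0 0 0 0 0 2.5 8"

```text
time_s: 30.0
position: [0.5885, -0.105, 0.075]
tcp_rot: [0.855, 0.518, -0.0, -0.0]
contact_force: [2.3, 1.4, 0.3]
gripper_width: 0.144
```

Run:
```python
from h import *
for i in range(2):
    st(); p,d=imaging.capture("scene")
x,y=(240,90)
cv2.imwrite(f"pics/s10.png",cv2.resize(p[150:210,290:370,::-1],None,fx=10,fy=10,interpolation=cv2.INTER_CUBIC))
```

```text
t 30.00 pos [ 588.5 -105.    75. ] yaw 62.45 tilt(zx,zy) [-0.06  0.03] F [2.28 1.4  0.27] T [ 0.31 -0.61  0.93] w 12.3 q6 6.1
t 30.05 pos [ 588.5 -105.    75. ] yaw 62.45 tilt(zx,zy) [-0.06  0.02] F [2.93 1.37 0.56] T [ 0.3  -0.58  0.89] w 13.1 q6 6.1
```

View pics/s10.png

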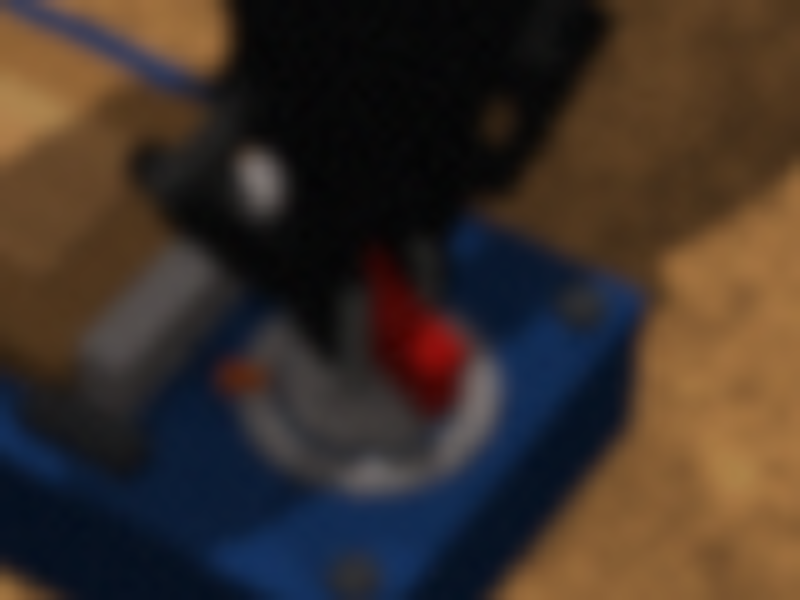

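Wrist torque rises steadily to 0.9 N m while the orange tab stays at crop (240,377), about 60° from its start. The drive is at its stop. I'll relax the wind-up and then release.

Call:
move_arm:
  deltas: "0 0 0 0 0 -1 8; 0 0 0 0 0 -2 8; 0 0 0 0 0 -3 8; 0 0 0 0 0 -3.5 8; 0 0 0 0 0 -3.5 12; 0 0 0 0 0 -3.5 17; 0 0 0 0 0 -3.5 22; 0 0 0 0 0 -3.5 28; 0 0 0 0 0 -3.5 34; 0 0 0 0 0 -3.5 34"
  grip_force: 20

```text
time_s: 31.35
position: [0.5884, -0.105, 0.075]
tcp_rot: [0.839, 0.544, -0.0, -0.0]
contact_force: [-0.5, 0.5, 0.1]
gripper_width: 0.398
```

Run:
```python
from h import *
st(); p,d=imaging.capture("scene")
cv2.imwrite(f"pics/s11.png",cv2.resize(p[150:210,290:370,::-1],None,fx=10,fy=10,interpolation=cv2.INTER_CUBIC))
```

```text
t 31.35 pos [ 588.4 -105.    75. ] yaw 65.95 tilt(zx,zy) [-0.07  0.02] F [-0.47  0.45  0.08] T [ 0.01 -0.   -0.01] w 34.0 q6 2.6
```

View pics/s11.png

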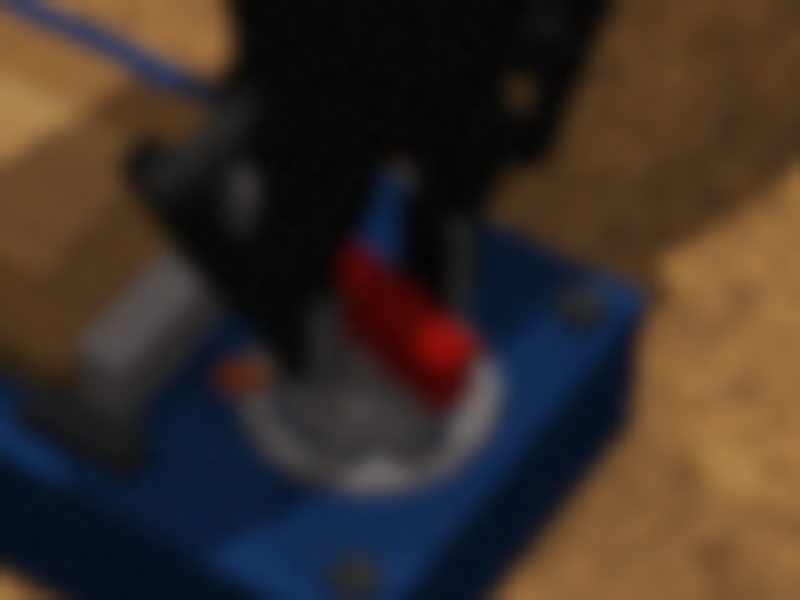

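The key is released and standing, and both fingers are clear of the bar at crop (400,320). Lifting straight up.

Call:
move_arm:
  deltas: "0 0 -2 0 0 0 34; 0 0 -6 0 0 0 34; 0 0 -12 0 0 0 34; 0 0 -20 0 0 0 34; 0 0 -30 0 0 0 34; 0 0 -45 0 0 0 34; 0 0 -65 0 0 0 34; 0 0 -90 0 0 0 34; 0 0 -115 0 0 0 34; 0 0 -130 0 0 0 34"

```text
time_s: 32.65
position: [0.5894, -0.1054, 0.2078]
tcp_rot: [0.839, 0.544, 0.001, 0.001]
contact_force: [0.9, 0.2, -0.2]
gripper_width: 0.399
```

Run:
```python
from h import *
st(); tgt(440,60,260,66)
```

```text
t 32.65 pos [ 589.4 -105.4  207.8] yaw 65.95 tilt(zx,zy) [ 0.1  -0.05] F [ 0.86  0.16 -0.16] T [ 0.01 -0.   -0.02] w 34.1 q6 2.6
delta [  90.1 -203.7  -52.6] [ 0.11  0.   -0.05]
```

Call:
move_arm:
  deltas: "5 -10 -5 0 0 0 34; 14 -32 -10 0 0 0 34; 25 -57 -17 0 0 0 34; 37 -84 -24 0 0 0 34; 50 -113 -31 0 0 0 34; 62 -141 -38 0 0 0 34; 73 -166 -44 0 0 0 34; 82 -186 -49 0 0 0 34; 88 -199 -52 0 0 0 34; 90 -204 -53 0 0 0 34"

```text
time_s: 33.9
position: [0.4393, 0.0606, 0.2605]
tcp_rot: [0.839, 0.545, 0.001, 0.001]
contact_force: [1.0, -0.5, 0.6]
gripper_width: 0.398
```

Run:
```python
from h import *
st()
for n in ("top","scene"):
    p,d=imaging.capture(n); x,y=(280,150) if n=="top" else (240,130)
    cv2.imwrite(f"pics/{n}12.png",cv2.resize(p[y:y+100,x:x+130,::-1],None,fx=6,fy=6,interpolation=cv2.INTER_CUBIC)); np.save(f"{n}_d12.npy",d); cv2.imwrite(f"pics/{n}12full.png",p[:,:,::-1])
    for l in ("glue","jar","driver"):
        print(l,[(np.round(r["xy"],1),round(r["p"],2)) for r in finder.find_in(n,l)][:1])
    c=imaging.get_calibration(n); C=cloud(c,d); im=cv2.imread(f"pics/{n}12full.png")
    hsv=cv2.cvtColor(im,cv2.COLOR_BGR2HSV); H,S,V=[hsv[...,i].astype(int) for i in range(3)]
    red=((H<6)|(H>174))&(S>190)&(V>110)
    k,l,s_,ce=cv2.connectedComponentsWithStats(red.astype(np.uint8)); i=1+np.argmax(s_[1:,4]); P=C[l==i]
    v,u=np.nonzero(l==i)
    print(n,"red",s_[i],np.median(P,0),cv2.minAreaRect((onplane(c,np.c_[u,v],.101)[:,:2]*1000).astype(np.float32)))
```

```text
t 33.90 pos [439.3  60.6 260.5] yaw 65.99 tilt(zx,zy) [ 0.12 -0.05] F [ 0.99 -0.48  0.58] T [-0.01 -0.06  0.04] w 34.0 q6 16.5
glue [(array([380.4, 156.9]), 0.81)]
jar []
driver [(array([468.2, 247.9]), 0.63)]
top red [319 212  29  15 152] [ 0.5885966  -0.10528553  0.10102792] ((588.1542358398438, -105.67125701904297), (67.76615142822266, 11.404648780822754), 68.60879516601562)
glue [(array([249.9, 212.6]), 0.82)]
jar [(array([356.8, 275.2]), 0.75)]
driver [(array([241.5, 138. ]), 0.7)]
scene red [318 170  18  17  87] [ 0.59148249 -0.10493807  0.10312024] ((589.8342895507812, -104.96733856201172), (63.94182586669922, 11.740019798278809), 69.00555419921875)
```

View pics/scene12.png

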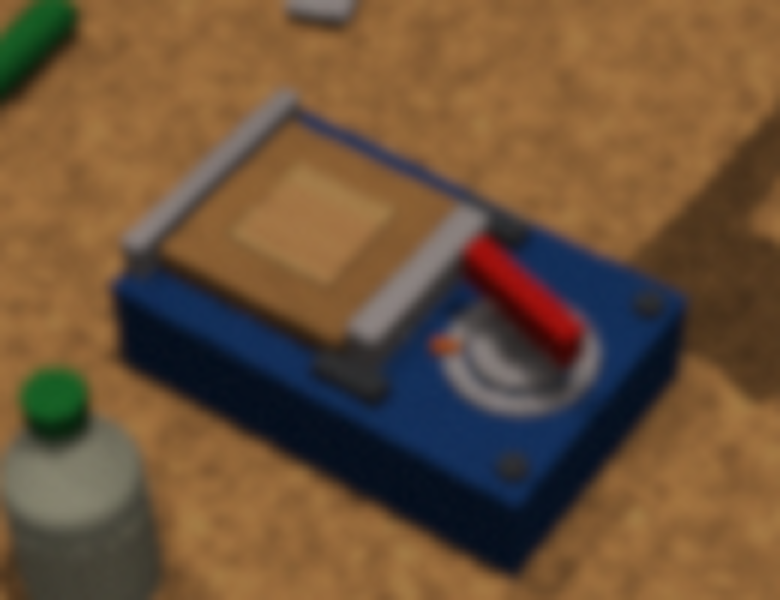

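View pics/top12.png

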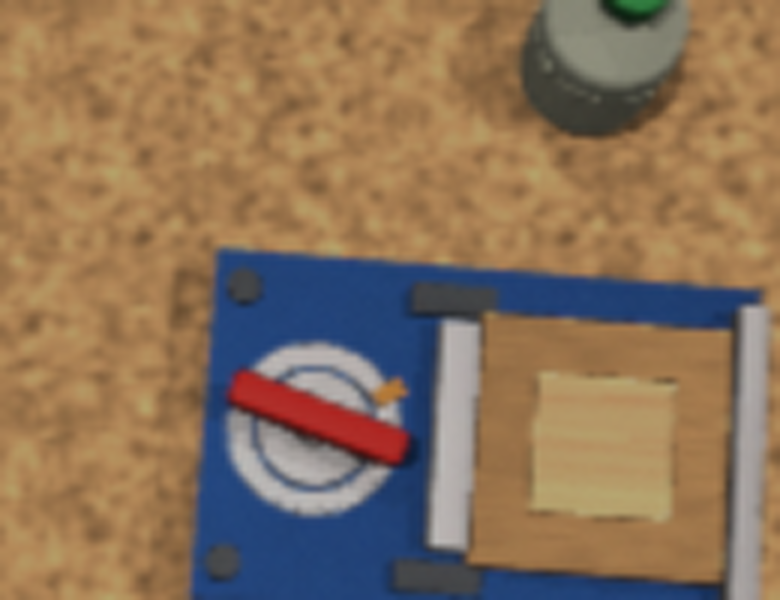

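Run:
```python
from h import *
for n in ("top","scene"):
    c=imaging.get_calibration(n); out=[]
    for f in (f"pics/{n}0.png",f"pics/{n}12full.png"):
        im=cv2.imread(f); hsv=cv2.cvtColor(im,cv2.COLOR_BGR2HSV); H,S,V=[hsv[...,i].astype(int) for i in range(3)]
        m=(H>=(8 if n=="top" else 5))&(H<18)&(S>130)&(V>110)
        v,u=np.nonzero(m); Q=onplane(c,np.c_[u,v],.056)[:,:2]-([.5884,-.1055] if n=="top" else [.5884,-.1046]); r=np.hypot(*Q.T); k=(r>.027)&(r<.040)
        q=Q[k].mean(0); out.append(np.degrees(np.arctan2(q[1],q[0]))); print(n,k.sum(),q,out[-1])
    print("turn",out[0]-out[1])
```

```text
top 11 [ 0.03439905 -0.00251635] -4.1838328034431775
top 10 [ 0.01536398 -0.03028107] -63.09771676888731
turn 58.91388396544413
scene 6 [ 0.03035202 -0.00636632] -11.84602529594451
scene 5 [ 0.01241511 -0.03277365] -69.25262330955165
turn 57.40659801360714
```

Run:
```python
from h import *
print(ctrl.hand_in()); st()
```

```text
the job is handed in; nothing more can be done
None
the job is handed in; nothing more can be done
```

The key is standing home in the fixture with the clamp closed on the blank, and I handed the job in at about 34 s of the 72 s allowed.

**Seating:** I took the key from the holder, lowered it into the socket and turned it anticlockwise under about 4 N until the force fell away. I noticed that one move late, so the key turned a further 11° inside the cup's play. No torque built up, and I turned it back 8° before lowering. The collar seated with about 9 N. That was with the square already in the drive.

**Closing:** I turned the key clockwise until the wrist torque rose to 0.9 N m with the orange tab no longer moving. I then eased off, released the key and moved the arm away.

**Last checks:**
- **Height:** the top camera puts the handle top at 101 mm, which is exactly the height for a flush collar. The scene camera read 103 mm, about its usual 2 mm offset.
- **Jaw:** both pictures show the jaw against the blank.
- **Drive turn:** the tab turned 59° in the top view and 57° in the scene view, against 60° nominal. From 5 to 11 pixels per view, that is within measuring error, and the torque rise says the drive is at its stop.
- **Other items:** the glue bottle and screwdriver were found within about 4 pixels of where they started, in both views. The jar was the same in the scene view, but the finder missed it in the final top view, so only one camera confirms it.

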